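# Push a new filter tube home in the water filter unit

### The job

Take the loose blue-capped filter tube from its grey stand and push it, cap up, into the open port of the water filter unit (the other port is plugged), past the stiff seal until it bottoms, fully home with its black mark at the rim of the port. Then let go, and leave the other things on the counter where they are.

Things in the scene. Friction and masses are not known exactly. Their poses are not given: they have to be found in the camera images.
- filter_tube: Loose rigid filter tube standing upright in the stand: white, 26 mm in diameter, 150 mm long, 120 g. Its top 36 mm is a round blue cap 35 mm in diameter (grip here; its middle is 132 mm above the origin). Thin black insertion mark 50 mm up, grey band higher. Origin: centre of the lower end face (chamfered, flat 23 mm across). z runs along the tube to the cap.
- filter_unit: Water filter unit fixed to the counter: grey base 90 x 190 mm, 30 mm high, two white port towers 51 mm across and 90 mm high at y = +50 mm (open, red dot) and -50 mm (green dot, closed for good by a flat grey plug, its top at 107 mm). Two blue stubs on its +x side. Origin: centre of the underside; at yaw 0 x points away from the robot, y to its left.
- port_mouth (a point): Centre of the mouth of the open port, 90 mm above the counter; z up along the bore. Bore 28 mm in diameter, flared to 35 mm over the top 6 mm. The tube slides in freely for 28 mm, meets the seal, must be pushed steadily for another 22 mm, and bottoms hard 50 mm below the mouth; its black mark is then at the mouth.
- seal (a joint): How far the black rubber seal inside the open port has been pushed down, in m: 0 at the start (its top face 28 mm below the mouth), 0.022 when bottomed. It gives way under a steady downward push of about 8 to 10 N and does not spring back.
- stand: Round grey stand fixed to the counter, 88 mm in diameter and 8 mm thick, with a well in its middle (rim 30 mm above the counter, 41 mm across outside, about 31 mm inside) that holds the tube's lower end 8 mm above the counter. Origin: centre of the underside. Stand and unit may be on either side of the robot.
- glass: Small clear drinking glass, 48 mm in diameter and 61 mm high, a bystander. Origin: centre of its underside.
- tin: Low round food tin, 86 mm in diameter and 40 mm high, a bystander. Origin: centre of its underside.
- tea_carton: Upright brown carton with a dark green band, 51 x 73 x 118 mm, a bystander. Origin: centre of its underside.

How it is judged:
On the way:
1. the filter tube is lifted out of its stand (height (world z) of filter_tube above 0.05 m), for 0.2 s.
At the end, for the whole second after the job is handed in: The filter tube stands cap up in the open port, upright within 0.1 rad and at rest, its lower end at least 47 mm below the mouth (bottom is at 50 mm) and within 5 mm of the port's axis, with the seal pushed down by at least 19 of its 22 mm (value of joint seal above 0.019 m and z of filter_tube in the frame of port_mouth below -0.047 m and horizontal distance between filter_tube and port_mouth below 0.005 m and angle between filter_tube's own z axis and vertical below 0.1 rad and linear speed of filter_tube below 0.01 m/s); the robot touches nothing.
It fails at once if a bystander (glass, tin or tea carton) is moved by more than 30 mm (distance of any of glass, tin, tea_carton from where it was at the start of the episode above 0.03 m).
It also fails if it takes over 48 s, if anything falls off the work surface, if the arm or the gripper's body presses on something with over 40 N, if the wrist force passes 120 N, or if a joint passes its speed limit or range.

### The arm

A 6-joint arm with a two-finger parallel gripper is mounted at the origin on a cart in front of the work surface, level with it; the furniture and walls round the work are solid. World frame = base frame: x ahead of the robot, y to its left, z up, the work surface at z = 0. Lengths are in m, angles in rad, forces in N, time in s.
With the tool pointing down it reaches from about 0.25 to 0.775 m from the base axis. Payload 4 kg.
Tool frame: the origin (TCP) lies midway between the tips of the shut fingers; the grasp point (between the pads) lies 19 mm behind it (robot.tcp_to_grasp is the distance from the TCP to the grasp point, in m); z points along the fingers, y is the line along which they close (so a half turn about z gives the same grasp; the last joint's range is limited). The gripper opens to 94 mm and grips with 3 to 60 N. Pads are 16 mm wide; open, the fingers measure 119 mm over their backs; the gripper's body (75 mm by 177 mm) begins 78 mm behind the grasp point.
Start: joints at [-1.38, 0.087, 1.371, -0, 1.684, -0.103], TCP at [0.159, -0.526, 0.206] pointing down, gripper open.
Joint ranges: [-3.1, 3.1], [-0.76, 2.03], [0.27, 2.55], [-1.08, 4.22], [0.17, 2.65], [-2.57, 2.57]. Speed limits (rad/s): [2.79, 2.79, 3.14, 3.14, 3.14, 3.14].

### API

Orientations are given as [roll, pitch, yaw] about the fixed x, y, z axes, in that order (R = Rz(yaw) Ry(pitch) Rx(roll)).
In Python, from bench import robot, viewer gives the robot as it stands. The module is installed in compiled form; this text tells all that it offers.
- The arm moves only by the shell command python3 -m handwheel 'ROWS' [OPENING]. ROWS is JSON, a list of rows, each a list of 6 numbers: the shift along the tool's x, y, z in units of 0.2 m (1.0 is 0.2 m), then the turn, a rotation vector about the tool's x, y, z in units of 30 degrees (1.0 is 30 degrees). In form: [[x, y, z, wx, wy, wz], ...]. A call has 1 to 10 rows; each row is the pose to reach, as a shift and turn from the pose commanded when the call began, along the tool's axes at that moment; what a row does not reach only later rows make up. A row lasts 1/12 s, in which the tool goes at most 41.7 mm and 7.16 degrees, less where a joint would pass 70% of its speed; a pose out of reach is approached as far as the arm can. A call with a number of a shift or a turn outside -1 to 1 is refused whole. A call with a gripper value outside its range is refused whole. OPENING is the gripper's target within -1 to 1 (shut at 1, half-way at 0, fully open at -1), set as the call begins (- or left out, the last holds). The fingers move at their own pace and stop on an object; the grip force is fixed at half the most. Time passes only in rows, so rows that repeat a pose let the fingers close. It gives the time, the measured TCP pose, the force, the opening and the grip force at its end, in the units of the state.
- robot.get_obs(): the state, without advancing time (a new reading comes with each control period).
- viewer.snapshot(name): name is "scene" or "top"; returns the picture (384x512x3 uint8, red, green, blue); there is no depth.
- viewer.calibration(name): a dict with "fx", "fy", "cx", "cy" (pixels), "R" (3x3) and "t" (3): a world point X has camera coordinates R X + t. Camera axes: x right, y down, z forward; pixel columns grow to the right and rows downward; lengths in m; the calibration is good to about 2 mm. A picture is of the moment at which its call begins. calibration takes no time and is no camera call.
- robot.close_job(): hands the job in; it is judged then, once.
The state is a dict: "time": time; "joint_positions": joint angles; "qvel": joint speeds; "joint_torque": joint torques, N m; "tool_pos": TCP position; "ee_rot": TCP orientation; "wrist_force": force on the tool from outside, world axes, zero at the start; "wrist_torque": the same for the moment, N m; "width": finger opening in m; "finger_force": force on a finger pad.
Only numpy, scipy, OpenCV 4.12 (cv2) and the standard library are available. Lean on these libraries where they do the work, as an engineer would, in place of code of your own. Each camera call takes 0.05 s, during which the arm holds its last target. There are 200 camera calls.

## Working session

There is one attempt and no reset: what is moved stays moved. The work goes in short steps, Python scripts to look and compute and a shell command to move; the robot and the scene stay as the last step left them, time stands still between calls to the robot, and variables do not carry over. Pictures are saved under pics/ and viewed, at most 10 in all, crops included, and the job is handed in when it is done.

```bash
mkdir -p pics
python3 - <<'E'
from bench import robot, viewer
import cv2, numpy as np
o=robot.get_obs(); print({k:np.round(v,3) for k,v in o.items()}); print(robot.tcp_to_grasp)
for n in("scene","top"):
    im=viewer.snapshot(n); cv2.imwrite(f"pics/{n}0.png",cv2.cvtColor(im,cv2.COLOR_RGB2BGR))
    c=viewer.calibration(n); print(n,{k:np.round(v,3).tolist() for k,v in c.items()}, "cam at",-np.array(c["R"]).T@np.array(c["t"]))
E
```

```text
{'time': np.float64(0.0), 'joint_positions': array([-1.38 ,  0.088,  1.372, -0.   ,  1.684, -0.103]), 'qvel': array([ 0.   ,  0.001, -0.001, -0.001, -0.001, -0.001]), 'joint_torque': array([ 1.0000e-03, -3.4018e+01, -3.0243e+01,  7.2000e-02,  3.3000e-02,
       -0.0000e+00]), 'tool_pos': array([ 0.159, -0.526,  0.204]), 'ee_rot': array([-3.139, -0.   ,  0.294]), 'wrist_force': array([0.569, 0.154, 0.89 ]), 'wrist_torque': array([0.025, 0.037, 0.057]), 'finger_force': np.float64(0.0), 'width': np.float64(0.094)}
0.0188
scene {'fx': 358.742, 'fy': 358.742, 'cx': 251.508, 'cy': 183.936, 'R': [[-0.888, -0.461, -0.006], [-0.335, 0.655, -0.678], [0.316, -0.599, -0.735]], 't': [0.44, 0.224, 1.163]} cam at [0.09784345 0.75377014 1.00976105]
top {'fx': 383.494, 'fy': 383.494, 'cx': 263.608, 'cy': 191.858, 'R': [[0.017, -1.0, 0.022], [-0.992, -0.019, -0.128], [0.129, -0.019, -0.991]], 't': [-0.021, 0.492, 1.122]} cam at [0.34343258 0.00995515 1.17632383]
```

View pics/scene0.png

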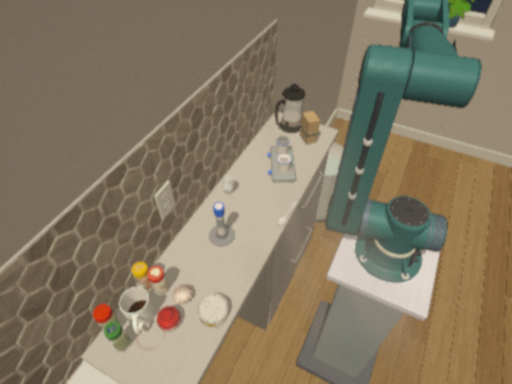

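View pics/top0.png

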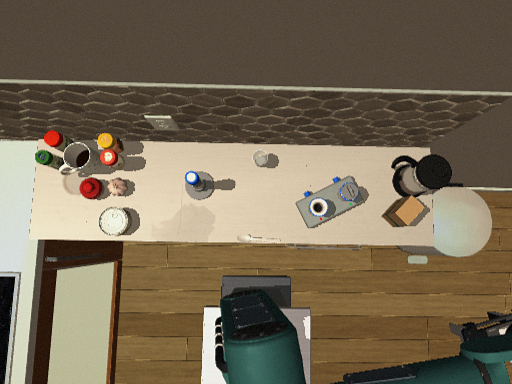

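The scene view shows the tube in the stand at about (221,225) and the unit near (284,165). In the top view the stand is at (200,185) with the cap at (192,179), and the unit is at (332,201). The open port is at (318,207), the glass at (261,158), the carton at (405,210) and the tin at (115,221).

```bash
python3 - <<'E'
import cv2, numpy as np
a=cv2.imread("pics/top0.png")[150:240,170:370]; b=cv2.imread("pics/scene0.png")[125:255,195:345]
a=cv2.resize(a,(800,360),interpolation=cv2.INTER_CUBIC); b=cv2.resize(b,None,fx=4,fy=4,interpolation=cv2.INTER_CUBIC)
cv2.imwrite("pics/topc.png",a); cv2.imwrite("pics/scenec.png",b)
E
cat > h.py <<'E'
import numpy as np, cv2
from bench import robot, viewer
def ray(n,p):
    c=viewer.calibration(n);R=np.array(c["R"]);t=np.array(c["t"])
    d=R.T@np.array([(p[0]-c["cx"])/c["fx"],(p[1]-c["cy"])/c["fy"],1]);return -R.T@t,d
def plane(n,p,z):
    o,d=ray(n,p);return o+d*(z-o[2])/d[2]
def tri(p,q):
    o1,d1=ray("scene",p);o2,d2=ray("top",q)
    s=np.linalg.lstsq(np.c_[d1,-d2],o2-o1,rcond=None)[0]
    a,b=o1+s[0]*d1,o2+s[1]*d2;return (a+b)/2,np.linalg.norm(a-b)
def proj(n,X):
    c=viewer.calibration(n);x=np.array(c["R"])@X+np.array(c["t"]);return np.array([c["fx"]*x[0]/x[2]+c["cx"],c["fy"]*x[1]/x[2]+c["cy"]])
def blobs(im,lo,hi,amin=8):
    h=cv2.cvtColor(im,cv2.COLOR_RGB2HSV);m=cv2.inRange(h,lo,hi)
    n,l,s,c=cv2.connectedComponentsWithStats(m);return [(np.round(c[i],1).tolist(),s[i].tolist()) for i in range(1,n) if s[i,4]>=amin]
E
python3 - <<'E'
from h import *
for n in("scene","top"):
    im=cv2.cvtColor(cv2.imread(f"pics/{n}0.png"),cv2.COLOR_BGR2RGB)
    print(n,"blue",blobs(im,(100,120,80),(125,255,255)))
E
```

```text
scene blue [([218.8, 212.4], [215, 209, 8, 7, 42])]
top blue [([191.5, 177.4], [185, 171, 13, 14, 65]), ([335.6, 179.2], [333, 177, 6, 5, 20]), ([341.1, 188.5], [340, 184, 5, 10, 10]), ([306.6, 193.5], [304, 191, 6, 6, 21]), ([345.9, 198.9], [342, 196, 10, 5, 13])]
```

View pics/topc.png

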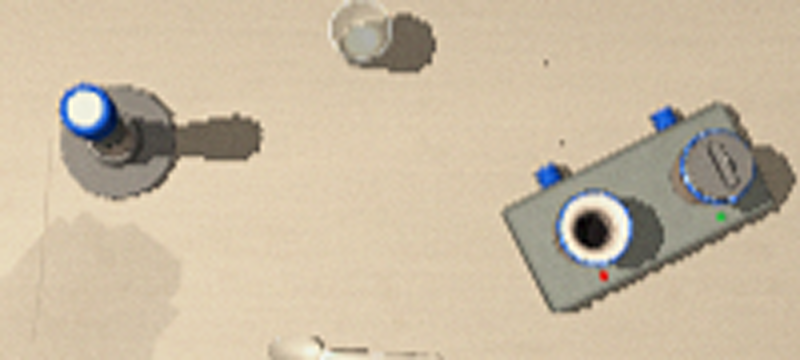

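View pics/scenec.png

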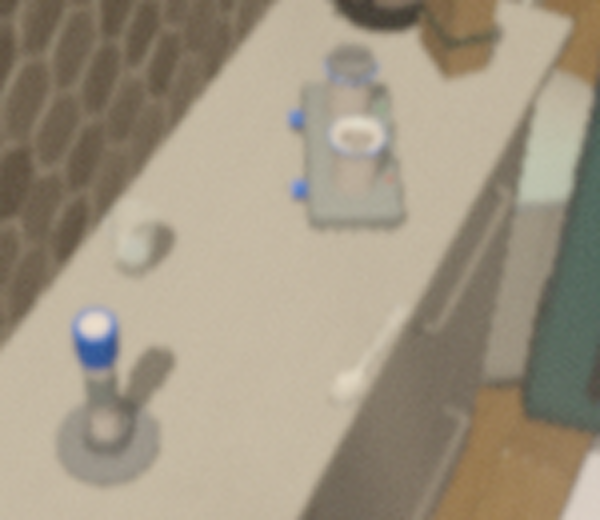

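The crops show the cap top at topc (87,110) and scenec (95,325). The mouth ring is at topc (594,228) and scenec (357,134), with the red dot beside it. The stand disc is centred at topc (118,142) and the glass is at topc (362,38).

Run:
```python
from h import *
T=lambda x,y:((x+.5)/4-.5+170,(y+.5)/4-.5+150); S=lambda x,y:((x+.5)/4-.5+195,(y+.5)/4-.5+125)
r=lambda v:np.round(v,4)
print("cap top: top",r(plane("top",T(87,110),.158)),"scene",r(plane("scene",S(95,325),.158)),"tri",tri(S(95,325),T(87,110)))
print("stand: top",r(plane("top",T(118,142),.008)),"scene",r(plane("scene",S(107,440),.008)))
print("mouth: top",r(plane("top",T(594,228),.09)),"scene",r(plane("scene",S(357,134),.09)),"tri",tri(S(357,134),T(594,228)))
print("plug top",r(plane("top",T(718,165),.107)), r(plane("scene",S(352,60),.107)))
print("glass",r(plane("top",T(364,45),.0)),r(plane("scene",S(134,255),0.)))
print("base corners",[r(plane("top",T(*p),.03)) for p in((503,212),(562,310),(778,205),(722,102))])
o=robot.get_obs();print(o["time"],o["tool_pos"],o["ee_rot"])
```

```text
cap top: top [0.5117 0.1844 0.158 ] scene [0.5122 0.1866 0.158 ] tri (array([0.51262155, 0.1850421 , 0.15586823]), np.float64(0.0012134319396091236))
stand: top [0.5121 0.1854 0.008 ] scene [0.5119 0.189  0.008 ]
mouth: top [ 0.445  -0.1673  0.09  ] scene [ 0.446  -0.1673  0.09  ] tri (array([ 0.44547572, -0.16715909,  0.09024461]), np.float64(0.0009557918187782312))
plug top [ 0.4898 -0.2526  0.107 ] [ 0.4861 -0.2432  0.107 ]
glass [ 0.5936 -0.002   0.    ] [ 0.6002 -0.0088  0.    ]
base corners [array([ 0.4615, -0.1085,  0.03  ]), array([ 0.3888, -0.1531,  0.03  ]), array([ 0.4707, -0.3167,  0.03  ]), array([ 0.5488, -0.2751,  0.03  ])]
0.1 [ 0.15917067 -0.52594981  0.20443986] [-3.13961495e+00 -1.99284331e-04  2.93784698e-01]
```

```bash
python3 -m handwheel '[[0.03,-0.03,-0.05,0,0,0],[0.1,-0.11,-0.15,0,0,0],[0.22,-0.23,-0.2,0,0,0],[0.34,-0.36,-0.2,0,0,0],[0.46,-0.49,-0.2,0,0,0],[0.58,-0.62,-0.2,0,0,0],[0.7,-0.75,-0.2,0,0,0],[0.8,-0.86,-0.2,0,0,0],[0.87,-0.93,-0.2,0,0,0],[0.9,-0.96,-0.2,0,0,0]]' -1
python3 -m handwheel '[[0.03,-0.03,0,0,0,0],[0.1,-0.11,0,0,0,0],[0.22,-0.23,0,0,0,0],[0.34,-0.36,0,0,0,0],[0.46,-0.49,0,0,0,0],[0.58,-0.62,0,0,0,0],[0.7,-0.75,0,0,0,0],[0.8,-0.86,0,0,0,0],[0.87,-0.93,0,0,0,0],[0.9,-0.96,0,0,0,0]]'
cat >> h.py <<'E'
def to(x,y,z,yaw=0.294):
    from scipy.spatial.transform import Rotation as Ro
    o=robot.get_obs();M=Ro.from_euler("xyz",o["ee_rot"]);G=Ro.from_euler("xyz",[np.pi,0,yaw])
    print("t",round(float(o["time"]),2),"pos",np.round(o["tool_pos"],4),"rpy",np.round(o["ee_rot"],3),"F",np.round(o["wrist_force"],1),"w",round(float(o["width"]),4),"units",np.round(M.inv().apply(np.array([x,y,z])-o["tool_pos"])/.2,3),"turn",np.round((M.inv()*G).as_rotvec()/np.radians(30),3))
E
python3 -c "
from h import *
to(.512,.186,.22)"
```

```text
time: 0.93
tool_pos: [0.2769, -0.288, 0.2465]
ee_rot: [3.14, -0.001, 0.297]
wrist_force: [-0.6, 0.1, -0.6]
width: 0.0939
finger_force: 0.0
time: 1.77
tool_pos: [0.3935, -0.0531, 0.2454]
ee_rot: [-3.141, 0.0, 0.296]
wrist_force: [-0.8, -0.0, -0.9]
width: 0.0935
finger_force: 0.0
t 1.77 pos [ 0.3935 -0.0531  0.2454] rpy [-3.141  0.     0.296] F [-0.8 -0.  -0.9] w 0.0935 units [ 0.916 -0.97   0.127] turn [-0.001  0.     0.004]
```

```bash
python3 -m handwheel '[[0.03,-0.03,0,0,0,0],[0.1,-0.11,0,0,0,0],[0.22,-0.23,0,0,0,0],[0.35,-0.37,0,0,0,0],[0.5,-0.53,0,0,0,0],[0.65,-0.69,0,0,0,0],[0.77,-0.82,0,0,0,0],[0.86,-0.92,0.02,0,0,0],[0.91,-0.97,0.08,0,0,0],[0.91,-0.97,0.12,0,0,0]]'
python3 -m handwheel '[[0,0,0,0,0,0],[0,0,0,0,0,0],[0,0,0,0,0,0]]'
python3 - <<'E'
from h import *
to(.512,.186,.121)
n="scene"
im=viewer.snapshot(n);im2=viewer.snapshot("top")
v=np.hstack([cv2.resize(im[150:260,150:290],None,fx=2.85,fy=2.85,interpolation=2)[:313,:398],cv2.resize(im2[130:240,130:270],None,fx=2.85,fy=2.85,interpolation=2)[:313,:398]])
cv2.imwrite("pics/a1.png",cv2.cvtColor(v,cv2.COLOR_RGB2BGR))
E
```

```text
time: 2.6
tool_pos: [0.5114, 0.1845, 0.2192]
ee_rot: [3.142, 0.002, 0.295]
wrist_force: [-1.0, -0.3, 0.4]
width: 0.0938
finger_force: 0.0
time: 2.85
tool_pos: [0.5105, 0.1819, 0.2218]
ee_rot: [3.141, -0.0, 0.291]
wrist_force: [0.4, 0.5, -0.2]
width: 0.094
finger_force: 0.0
t 2.85 pos [0.5105 0.1819 0.2218] rpy [ 3.141 -0.     0.291] F [ 0.4  0.5 -0.2] w 0.094 units [ 0.013 -0.018  0.504] turn [ 0.001 -0.    -0.005]
```

View pics/a1.png

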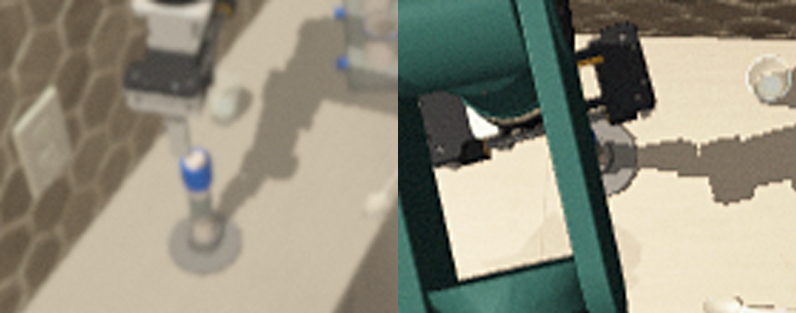

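The open gripper is above the cap (cap at about (196,172) in the left panel, fingers at (180,130)) and nothing obstructs the way down. Next: descend and close.

```bash
python3 -m handwheel '[[0.01,-0.02,0.04,0,0,0],[0.01,-0.02,0.12,0,0,0],[0.01,-0.02,0.22,0,0,0],[0.01,-0.02,0.32,0,0,0],[0.01,-0.02,0.4,0,0,0],[0.01,-0.02,0.46,0,0,0],[0.01,-0.02,0.49,0,0,0],[0.01,-0.02,0.5,0,0,0],[0.01,-0.02,0.5,0,0,0],[0.01,-0.02,0.5,0,0,0]]' -1
python3 -m handwheel '[[0,0,0,0,0,0],[0,0,0,0,0,0],[0,0,0,0,0,0],[0,0,0,0,0,0],[0,0,0,0,0,0],[0,0,0,0,0,0],[0,0,0,0,0,0],[0,0,0,0,0,0],[0,0,0,0,0,0],[0,0,0,0,0,0]]' 1
```

```text
time: 3.78
tool_pos: [0.5121, 0.1883, 0.1226]
ee_rot: [3.141, -0.002, 0.294]
wrist_force: [-0.4, 0.2, -0.3]
width: 0.0941
finger_force: 0.0
time: 4.62
tool_pos: [0.5114, 0.1881, 0.1214]
ee_rot: [3.141, 0.0, 0.294]
wrist_force: [-0.2, -0.5, -0.8]
width: 0.0345
finger_force: 30.0
```

```bash
python3 -m handwheel '[[0,0,-0.02,0,0,0],[0,0,-0.07,0,0,0],[0,0,-0.14,0,0,0],[0,0,-0.23,0,0,0],[0,0,-0.33,0,0,0],[0,0,-0.43,0,0,0],[0,0,-0.53,0,0,0],[0,0,-0.62,0,0,0],[0,0,-0.68,0,0,0],[0,0,-0.7,0,0,0]]'
python3 - <<'E'
from h import *
to(.4455,-.167,.25)
for n in("scene","top"):
    im=viewer.snapshot(n);cv2.imwrite(f"pics/l_{n}.png",cv2.cvtColor(im,cv2.COLOR_RGB2BGR));print(blobs(im,(100,120,80),(125,255,255)))
E
```

```text
time: 5.45
tool_pos: [0.5123, 0.1884, 0.2648]
ee_rot: [3.141, -0.005, 0.294]
wrist_force: [-0.4, 0.9, -1.2]
width: 0.0348
finger_force: 30.0
t 5.45 pos [0.5123 0.1884 0.2648] rpy [ 3.141 -0.005  0.294] F [-0.4  0.9 -1.2] w 0.0348 units [-0.835  1.604  0.07 ] turn [ 0.001 -0.01  -0.   ]
[]
[([335.6, 179.2], [333, 177, 6, 5, 20]), ([341.1, 188.5], [340, 184, 5, 10, 10]), ([306.8, 193.4], [304, 191, 6, 6, 23]), ([345.9, 198.9], [342, 196, 10, 5, 13])]
```

```bash
python3 -m handwheel '[[-0.01,0.02,0,0,0,0],[-0.04,0.08,0,0,0,0],[-0.09,0.17,0,0,0,0],[-0.15,0.28,0,0,0,0],[-0.21,0.4,0,0,0,0],[-0.27,0.52,0,0,0,0],[-0.33,0.63,0,0,0,0],[-0.38,0.72,0,0,0,0],[-0.41,0.78,0,0,0,0],[-0.42,0.8,0,0,0,0]]'
python3 -m handwheel '[[-0.01,0.02,0,0,0,0],[-0.04,0.08,0,0,0,0],[-0.09,0.17,0,0,0,0],[-0.15,0.28,0,0,0,0],[-0.21,0.4,0,0,0,0],[-0.27,0.52,0,0,0,0],[-0.33,0.63,0,0,0,0],[-0.38,0.72,0,0,0,0],[-0.41,0.78,0,0,0,0],[-0.415,0.8,0,0,0,0]]'
python3 -m handwheel '[[0,0,0,0,0,0],[0,0,0,0,0,0],[0,0,0,0,0,0],[0,0,0,0,0,0]]'
python3 - <<'E'
from h import *
to(.4455,-.167,.22)
P=[]
for n,c in(("scene",(284,158)),("top",(318,205))):
    im=viewer.snapshot(n);x,y=c
    P.append(cv2.resize(im[y-55:y+40,x-50:x+50],(396,376),interpolation=2))
    print(n,[np.round(proj(n,np.array(p)),1) for p in((.4455,-.167,.09),(.4455,-.167,.145))])
cv2.imwrite("pics/b1.png",cv2.cvtColor(np.hstack(P),cv2.COLOR_RGB2BGR))
E
```

```text
time: 6.38
tool_pos: [0.476, 0.008, 0.2603]
ee_rot: [3.141, 0.003, 0.29]
wrist_force: [1.3, -0.0, -1.3]
width: 0.0347
finger_force: 30.0
time: 7.22
tool_pos: [0.4437, -0.1679, 0.2608]
ee_rot: [-3.141, 0.001, 0.292]
wrist_force: [-0.7, 0.1, -1.3]
width: 0.0346
finger_force: 30.0
time: 7.55
tool_pos: [0.4445, -0.1655, 0.2615]
ee_rot: [-3.141, -0.0, 0.295]
wrist_force: [1.3, 0.0, -1.7]
width: 0.0348
finger_force: 30.0
t 7.55 pos [ 0.4445 -0.1655  0.2615] rpy [-3.141 -0.     0.295] F [ 1.3  0.  -1.7] w 0.0348 units [0.003 0.009 0.207] turn [-0.    -0.     0.003]
scene [array([284. , 158.2]), array([284.9, 147.1])]
top [array([318. , 206.5]), array([321.3, 204.6])]
```

View pics/b1.png

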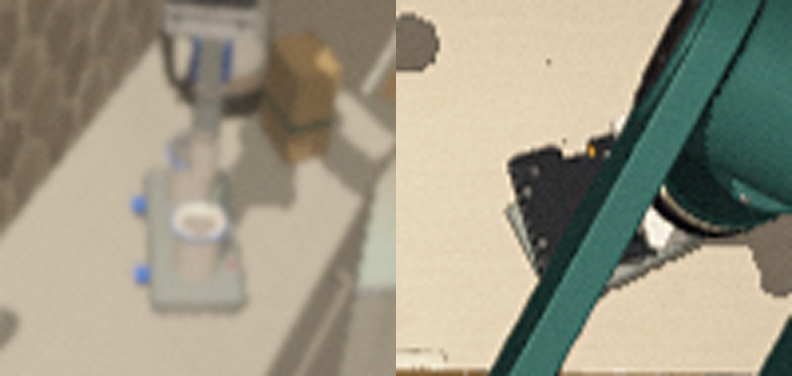

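The left panel shows the upright tube (bottom end near (206,165)) above the mouth at (200,218). It is aligned to within about 3 mm, with the plugged tower behind. The top view is hidden by the arm. Next: lower to just above the mouth and look again.

```bash
python3 -m handwheel '[[0,0,0.02,0,0,0],[0,0,0.06,0,0,0],[0,0,0.11,0,0,0],[0.002,0.005,0.16,0,0,0],[0.003,0.007,0.2,0,0,0],[0.003,0.009,0.22,0,0,0],[0.003,0.009,0.23,0,0,0],[0.003,0.009,0.23,0,0,0],[0.003,0.009,0.23,0,0,0]]'
python3 - <<'E'
from h import *
to(.4455,-.167,.153)
im=viewer.snapshot("scene")
cv2.imwrite("pics/b2.png",cv2.cvtColor(cv2.resize(im[105:185,234:334],(750,600),interpolation=2),cv2.COLOR_RGB2BGR))
for p in((.4455,-.167,.09),(.4455,-.167,.102),(.4455,-.167,.2)):print((proj("scene",np.array(p))-[234,105])*7.5)
E
```

```text
time: 8.4
tool_pos: [0.4455, -0.1682, 0.2157]
ee_rot: [3.141, -0.0, 0.294]
wrist_force: [0.0, -0.3, -1.6]
width: 0.0346
finger_force: 30.0
t 8.4 pos [ 0.4455 -0.1682  0.2157] rpy [ 3.141 -0.     0.294] F [ 0.  -0.3 -1.6] w 0.0346 units [ 0.002 -0.006  0.313] turn [ 0.001 -0.001 -0.001]
[374.81460957 399.09719899]
[376.28120321 381.35805107]
[389.02893047 227.16822318]
```

View pics/b2.png

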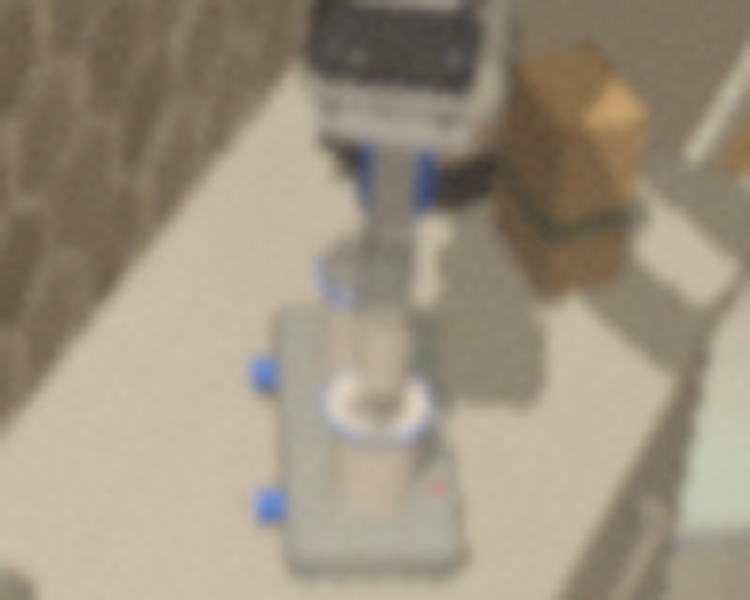

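The crop shows the tube (x 352–405, centre ~380) right above the ring (325–433, centre 379), so it is aligned. Next: the free slide, watching the side forces.

```bash
python3 -m handwheel '[[0,-0.004,0.01,0,0,0],[0,-0.004,0.03,0,0,0],[0,-0.004,0.05,0,0,0],[0,-0.004,0.07,0,0,0],[0,-0.004,0.09,0,0,0],[0,-0.004,0.11,0,0,0],[0,-0.004,0.12,0,0,0],[0,-0.004,0.12,0,0,0]]'
python3 -c "
from h import *
to(.4455,-.167,.153)"
```

```text
time: 9.12
tool_pos: [0.4447, -0.1671, 0.1906]
ee_rot: [-3.141, 0.001, 0.294]
wrist_force: [0.1, -0.2, -1.9]
width: 0.0346
finger_force: 30.0
t 9.12 pos [ 0.4447 -0.1671  0.1906] rpy [-3.141e+00  1.000e-03  2.940e-01] F [ 0.1 -0.2 -1.9] w 0.0346 units [0.004 0.001 0.188] turn [-0.002  0.002 -0.   ]
```

```bash
python3 -m handwheel '[[0,0,0.02,0,0,0],[0,0,0.04,0,0,0],[0,0,0.06,0,0,0],[0,0,0.075,0,0,0],[0,0,0.09,0,0,0],[0,0,0.105,0,0,0],[0,0,0.12,0,0,0],[0,0,0.135,0,0,0],[0,0,0.15,0,0,0],[0,0,0.15,0,0,0]]'
python3 -c "
from h import *
to(.4455,-.167,.153)"
```

```text
time: 9.95
tool_pos: [0.4455, -0.1678, 0.1632]
ee_rot: [3.139, -0.001, 0.294]
wrist_force: [-1.4, 0.4, 4.8]
width: 0.0345
finger_force: 30.0
t 9.95 pos [ 0.4455 -0.1678  0.1632] rpy [ 3.139e+00 -1.000e-03  2.940e-01] F [-1.4  0.4  4.8] w 0.0345 units [ 0.001 -0.004  0.051] turn [ 0.005 -0.003 -0.001]
```

```bash
python3 -m handwheel '[[0,0,0.01,0,0,0],[0,0,0.02,0,0,0],[0,0,0.03,0,0,0],[0,0,0.04,0,0,0],[0,0,0.045,0,0,0],[0,0,0.05,0,0,0],[0,0,0.05,0,0,0]]'
python3 -m handwheel '[[0,0,0.005,0,0,0],[0,0,0.01,0,0,0],[0,0,0.015,0,0,0],[0,0,0.015,0,0,0]]'
```

```text
time: 10.53
tool_pos: [0.4456, -0.1679, 0.1535]
ee_rot: [3.139, -0.002, 0.294]
wrist_force: [-2.1, -0.0, 5.7]
width: 0.0348
finger_force: 30.0
time: 10.87
tool_pos: [0.4462, -0.1682, 0.1528]
ee_rot: [3.137, -0.004, 0.294]
wrist_force: [-2.6, 1.7, 13.1]
width: 0.0342
finger_force: 30.0
```

```bash
python3 -m handwheel '[[0,0,0.005,0,0,0],[0,0,0.01,0,0,0],[0,0,0.015,0,0,0],[0,0,0.02,0,0,0],[0,0,0.02,0,0,0]]'
python3 - <<'E'
from h import *
im=viewer.snapshot("scene")
cv2.imwrite("pics/b3.png",cv2.cvtColor(cv2.resize(im[105:185,234:334],(750,600),interpolation=2),cv2.COLOR_RGB2BGR))
E
```

```text
time: 11.28
tool_pos: [0.4478, -0.1685, 0.1524]
ee_rot: [3.134, -0.008, 0.294]
wrist_force: [-3.7, 2.2, 24.3]
width: 0.0349
finger_force: 30.0
```

View pics/b3.png

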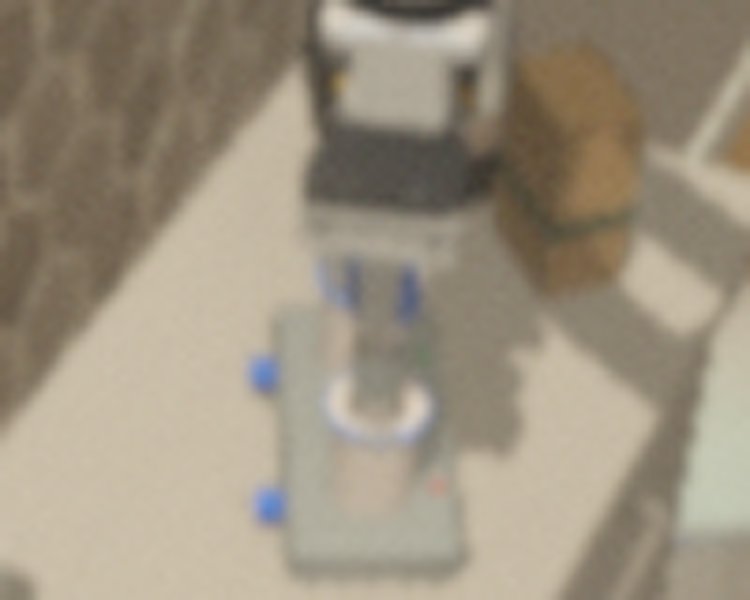

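The cap has come down to about (380,290) with the tube inside the ring. The force reached 24 N with no further motion at the expected height, so it has bottomed. Next: relax, open and rise.

```bash
python3 -m handwheel '[[0,0,-0.015,0,0,0],[0,0,-0.03,0,0,0],[0,0,-0.03,0,0,0]]'
python3 -m handwheel '[[0,0,0,0,0,0],[0,0,0,0,0,0],[0,0,0,0,0,0],[0,0,0,0,0,0],[0,0,0,0,0,0],[0,0,0,0,0,0],[0,0,0,0,0,0],[0,0,0,0,0,0]]' -1
python3 -m handwheel '[[0,0,-0.02,0,0,0],[0,0,-0.07,0,0,0],[0,0,-0.14,0,0,0],[0,0,-0.23,0,0,0],[0,0,-0.33,0,0,0],[0,0,-0.43,0,0,0],[0,0,-0.53,0,0,0],[0,0,-0.62,0,0,0],[0,0,-0.68,0,0,0],[0,0,-0.7,0,0,0]]'
python3 -m handwheel '[[-0.02,-0.03,0,0,0,0],[-0.06,-0.1,0,0,0,0],[-0.12,-0.2,0,0,0,0],[-0.18,-0.32,0,0,0,0],[-0.24,-0.44,0,0,0,0],[-0.3,-0.56,0,0,0,0],[-0.35,-0.68,0,0,0,0],[-0.39,-0.76,0,0,0,0],[-0.4,-0.8,0,0,0,0],[-0.4,-0.8,0,0,0,0]]'
python3 - <<'E'
from h import *
to(.4455,-.167,.153)
P=[]
for n,c in(("scene",(284,150)),("top",(325,200))):
    im=viewer.snapshot(n);x,y=c
    P.append(cv2.resize(im[y-45:y+45,x-50:x+50],(396,356),interpolation=2));print(blobs(im,(100,120,80),(125,255,255)))
    print(n,[np.round((proj(n,np.array(p))-[x-50,y-45])*3.96,1) for p in((.4455,-.167,.09),(.4455,-.167,.154),(.4455,-.167,.19))])
cv2.imwrite("pics/b4.png",cv2.cvtColor(np.hstack(P),cv2.COLOR_RGB2BGR))
E
```

```text
time: 11.58
tool_pos: [0.4462, -0.1679, 0.1525]
ee_rot: [3.138, -0.003, 0.294]
wrist_force: [-1.0, -0.3, 7.6]
width: 0.0345
finger_force: 30.0
time: 12.25
tool_pos: [0.4451, -0.1673, 0.1503]
ee_rot: [-3.142, 0.0, 0.294]
wrist_force: [0.2, -0.2, -0.1]
width: 0.0845
finger_force: 0.0
time: 13.08
tool_pos: [0.446, -0.1677, 0.2943]
ee_rot: [3.137, -0.004, 0.294]
wrist_force: [-0.2, -0.6, 0.2]
width: 0.0942
finger_force: 0.0
time: 13.92
tool_pos: [0.3213, -0.0362, 0.2903]
ee_rot: [3.141, -0.001, 0.296]
wrist_force: [-0.0, -0.4, -0.6]
width: 0.094
finger_force: 0.0
t 13.92 pos [ 0.3213 -0.0362  0.2903] rpy [ 3.141e+00 -1.000e-03  2.960e-01] F [-0.  -0.4 -0.6] w 0.094 units [0.403 0.806 0.687] turn [ 0.    -0.001  0.003]
[]
scene [array([197.9, 210.7]), array([202.2, 159.3]), array([204.7, 128.7])]
[([335.6, 179.2], [333, 177, 6, 5, 20]), ([341.1, 188.5], [340, 184, 5, 10, 10]), ([306.6, 193.5], [304, 191, 6, 6, 21]), ([322.8, 205.2], [316, 197, 16, 19, 94]), ([345.9, 198.8], [342, 196, 10, 5, 12])]
top [array([170.3, 203.8]), array([185.6, 195.2]), array([195.1, 190. ])]
```

View pics/b4.png

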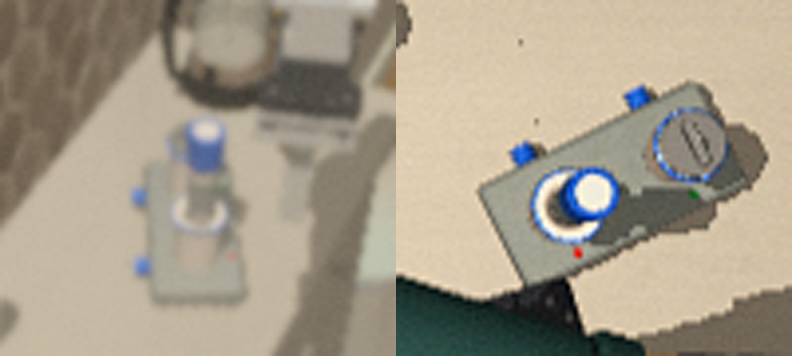

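The cap top appears at (207,130) in the scene panel and (197,193) in the top panel. Predicted for a fully seated tube: (205,129) and (195,190). The tube is home, upright and released.

```bash
python3 -c "
from bench import robot
print(robot.close_job())"
```

```text
the job is handed in; nothing more can be done
None
```

The filter tube is in the open port, cap up and bottomed out; I let go, backed the arm clear and handed the job in at about 14 s, though no verdict was shown.

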